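# Start the thread in a mallet-head blank

## Robot

A 6-joint arm with a two-finger parallel gripper is mounted at the origin on the work surface. World frame = base frame: x ahead of the robot, y to its left, z up, the work surface at z = 0. Lengths are in m, angles in degrees, forces in N, time in s.
With the tool pointing down it reaches from about 0.4 to 0.825 m from the base axis. Payload 7 kg.
Tool frame: the origin (TCP) lies midway between the tips of the shut fingers; the grasp point (between the pads) lies 19 mm behind it; z points along the fingers, y is the direction in which the jaws open and shut (so a half turn about z gives the same grasp; the last joint's range is limited). The gripper opens to 88 mm and grips with 3 to 60 N. Pads are 19 mm wide; open, the fingers measure 130 mm over their backs; the gripper's body (78 mm by 193 mm) begins 47 mm behind the grasp point.
Start: joints at [89.788, 20.546, 0.682, 0, -70.136, -16.507], TCP at [0.194, 0.646, 0.227] pointing down, gripper open.
Joint ranges: [-176.03, 176.03], [-82.01, 121.73], [-58.28, 71.71], [-173.87, 95.51], [-174.79, -0.11], [-173.66, 173.66]. Speed limits (degrees/s): [136.94, 136.94, 172.46, 180, 180, 180].

## Interface

Orientations are given as a 3x3 rotation matrix whose columns are the frame's x, y, z axes.
In Python, from rig import robot gives the robot as it stands. Calls block until the motion is done:
- robot.goto(position, orientation): joint-space move of the TCP to a pose.
- robot.servo_line(position, ori=None, speed=0.15): straight line of the TCP; ori=None keeps the orientation; speed is the mean speed in m/s.
- robot.movej(angles): joint-space move.
- robot.move_gripper(opening): opening from 0.0 (shut) to 1.0 (fully open); the grip force is fixed at half the most; returns when the fingers have stopped.
- robot.dwell(seconds).
- robot.ik(position, orientation): joint angles nearest the present ones, or None.
- robot.grab_frame(name): name is "scene" or "top"; returns (picture, depth): 400x640x3 uint8, red, green, blue; 400x640 float32, m along the optical axis (not along the pixel's ray), 0 where there is no reading.
- robot.camera_info(name): a dict with "vfov" (degrees; the focal length in pixels is half the picture's height over the tangent of half this angle, whatever the lens; pixels are square), "cx", "cy" (the principal point, pixels), "view" (4x4, takes a point from world to camera coordinates). Camera axes: x right, y down, z forward; pixel columns grow to the right and rows downward; lengths in m; the calibration is good to about 2 mm. A picture is of the moment at which its call begins. camera_info takes no time and is no camera call.
A pose or a line that the arm cannot do raises robot.Unreachable and nothing moves.
- robot.job_done(): hands the job in, once; it reports no verdict.
Readings, each from a call of its own:
- robot.read_t(): time.
- robot.read_qpos(): joint angles.
- robot.read_qvel(): joint speeds.
- robot.read_effort(): joint torques, N m.
- robot.read_position(): TCP position.
- robot.read_tcp_rot(): TCP orientation.
- robot.read_force(): force on the tool from outside, world axes, zero at the start.
- robot.read_ft_torque(): the same for the moment, N m.
- robot.read_grip_width(): opening from 0.0 (shut) to 1.0 (fully open).
Only numpy, scipy, OpenCV 4.12 (cv2) and the standard library are available. Lean on these libraries where they do the work, as an engineer would, in place of code of your own. Each camera call takes 0.05 s, during which the arm holds its last target.

## Task

Clear every wooden offcut out of the trough of the green machine bed into the plywood crate, then slide the carriage with the drilled block fully home against its stop under the tap. Then start the thread by the square head of the tap: half a turn forward (clockwise from above) and a quarter turn back, three times over, then a last half turn forward that brings the depth collar down onto the arm. Leave the tap down in the block, the carriage home, and the turned ware and tools on the bench where they are.

Things in the scene. Friction and masses are not known exactly. Their poses are not given: they have to be found in the camera images.
- bed: green machine bed, fixed, 820 mm long along its own y, 150 mm wide along its own x; origin on the bench top at the middle of its width. A trough 120 mm wide (floor 45 mm above the bench) lies between two steel ways 15 mm wide (tops 57 mm above the bench). At its -y end stand a column and an arm (arm 56 mm wide, top 180 mm, underside 150 mm above the bench, reaching to 30 mm beyond the tap) that carry the tap, whose upright axis is at (0, -290) mm in the bed's frame
- carriage (a joint): travel (m) of the carriage along the bed towards the tap, in the bed's -y direction: 0 far from the tap, 0.515 hard against the stop, where the drilled hole of the wooden block clamped on it (80 x 80 mm, top 117 mm above the bench) is right under the tap. The carriage rides on the ways (plate 150 x 170 mm); its hole is at (0, 225 mm - travel) in the bed's frame and its leading edge 45 mm ahead of the hole. Friction about 5 N; it stays where it is left
- carriage_grip (a point): centre of the upper part of the carriage's upright black grip, a 26 x 26 mm square post: sides along the bed's x and y, top 22 mm above this point; free down to 32 mm below this point. It is 50 mm (bed x) and 105 mm (bed +y, trailing) from the hole
- tap (a joint): angle (rad) by which the tap is turned forward, clockwise seen from above; near 0 at the start, 7.95 when the depth collar is down on the arm (hard limit). Sinks 10 mm a turn (1.59 mm per rad). Friction torque about 0.25 N m; it stays where it is left. At 0 the flats of its square head lie along the bed's x and y and the cross bar lies along the bed's x
- tap_head (a point): on the tap's axis, in its square head (28 x 28 mm steel, top 18 mm above this point, bottom 29 mm below it): a good height to grip. The point is 241 mm above the bench at tap angle 0 and sinks with the tap. Under the head is a thin cross bar (94 mm long, 9 mm thick, axis 33 mm below this point, black ball on one end) that turns with it, and below that the depth collar. Its yaw is the bed's yaw minus the tap angle
- block_mid (a point): centre of a plain wooden offcut 95 x 42 x 36 mm (own x, y, z), lying in the trough roughly across the bed; absent in some starts
- tenoned_mid (a point): centre of a wooden offcut with a tenon at each end: body 60 x 38 x 38 mm, tenons 20 x 20 mm, 92 mm over all along own x; lying in the trough roughly across the bed; absent in some starts
- disc_mid (a point): centre of a wooden disc offcut 56 mm across, 34 mm tall, lying flat in the trough; absent in some starts
- crate: open plywood crate, fixed, on the bench beyond the bed: outside 170 (own x) x 340 (own y) x 65 mm tall, walls 7 mm, floor 7 mm thick; origin at the centre of its underside
- vase: bystander, leave alone: turned dark wooden vase, 72 mm across, 115 mm tall, upright; origin at the centre of its underside
- oil_can: bystander, leave alone: aluminium can, 64 mm across, 130 mm tall; origin at the centre of its underside
- bowl: bystander, leave alone: wooden bowl, 120 mm across, 50 mm tall; origin at the centre of its underside
- goblet: bystander, leave alone: turned pale goblet, 60 mm across, 120 mm tall; origin at the centre of its underside
- gouge: bystander, leave alone: wood-handled tool 240 mm long lying on the bench past the tap end of the bed
- mallet: bystander, leave alone: mallet 260 mm long lying on the bench
- sanding_block: bystander, leave alone: cork block 100 x 60 x 30 mm lying on the bench; origin at the centre of its underside
Things that resemble listed ones, but are neither listed nor needed, are in the scene too. What is shaped like the part that bears disc_mid but black or blue is not meant.

How it is judged (in metres and radians):
On the way, in this order (a step that is already met when the one before it is completed fails the run):
1. every offcut that lies in the trough is in the crate, at rest (x of block_mid in the frame of crate between -0.08 and 0.08 m and y of block_mid in the frame of crate between -0.165 and 0.165 m and z of each of block_mid, tenoned_mid, disc_mid in the frame of crate below 0.075 m and x of tenoned_mid in the frame of crate between -0.08 and 0.08 m and y of tenoned_mid in the frame of crate between -0.165 and 0.165 m and x of disc_mid in the frame of crate between -0.08 and 0.08 m and y of disc_mid in the frame of crate between -0.165 and 0.165 m and linear speed of each of block, tenoned, disc below 0.03 m/s), for 0.2 s.
2. then the carriage is slid home against its stop, block under the tap (value of joint carriage above 0.51 m), for 0.2 s.
3. the first half turn forward (tap above 2.9) (value of joint carriage above 0.51 m and value of joint tap above 2.9 rad), for 0.1 s.
4. then a quarter turn back (tap below 1.95) (value of joint carriage above 0.51 m and value of joint tap below 1.95 rad), for 0.1 s.
5. the second half turn forward (tap above 4.45) (value of joint carriage above 0.51 m and value of joint tap above 4.45 rad), for 0.1 s.
6. then a quarter turn back (tap below 3.5) (value of joint carriage above 0.51 m and value of joint tap below 3.5 rad), for 0.1 s.
7. the third half turn forward (tap above 6.05) (value of joint carriage above 0.51 m and value of joint tap above 6.05 rad), for 0.1 s.
8. then a quarter turn back (tap below 5.1) (value of joint carriage above 0.51 m and value of joint tap below 5.1 rad), for 0.1 s.
9. the last half turn forward brings the depth collar down (tap above 7.6) (value of joint carriage above 0.51 m and value of joint tap above 7.6 rad), for 0.1 s.
At the end, for the whole second after the job is handed in: All offcuts present lie in the crate at rest (centres between its walls, less than 75 mm above the bench), the carriage is within 5 mm of its stop (above 0.510), and the tap is down to depth (above 7.6 rad) (all of step 1 and all of step 9); the robot touches nothing.
It fails at once if a bystander (turned ware, can, tools on the bench) is pushed more than 4 cm (distance of any of vase, oil_can, bowl, goblet, gouge, mallet, sanding_block from where it was at the start of the episode above 0.04 m).
Of block, tenoned, disc only 2 to 3 are there at a start; the rules pass over those that are not, and their reading is None.
At some moment in a run one of block, tenoned, disc may be knocked a few centimetres aside while the robot is not near it.
Once in a run the grip may slacken for a moment while it holds something.
It also fails if it takes over 210 s, if anything falls off the work surface, if the arm or the gripper's body presses on something with over 40 N, if the wrist force passes 120 N, or if a joint passes its speed limit or range.

## Working session

There is one attempt and no reset: what is moved stays moved. The work goes in short steps, each a Python script; the robot and the scene stay as the last script left them, time stands still between calls to the robot, and variables do not carry over. Pictures are saved under pics/ and viewed, and the job is handed in when it is done.

```bash
ls; mkdir -p pics; python3 - <<'E'
from rig import robot
import cv2,numpy as np
for n in("scene","top"):
    p,d=robot.grab_frame(n); cv2.imwrite(f"pics/{n}0.png",p[:,:,::-1]); np.save(f"{n}0.npy",d)
    print(n,robot.camera_info(n),(d>0).mean())
print(robot.read_t(),robot.read_tcp_rot(),robot.read_grip_width())
E
```

```text
pics
scene {'vfov': 53.345225003033185, 'cx': 325.3736342806888, 'cy': 200.75788612285933, 'view': array([[-0.80444059,  0.59400495, -0.0057842 ,  0.40257289],
       [ 0.33571402,  0.44656982, -0.82938018, -0.02022769],
       [-0.49007289, -0.66912892, -0.55865468,  1.72826129],
       [ 0.        ,  0.        ,  0.        ,  1.        ]])} 0.9867109375
top {'vfov': 53.59622274783053, 'cx': 320.0397467401308, 'cy': 198.46807198167556, 'view': array([[-2.22193653e-02, -9.99258633e-01,  3.14401552e-02,
         4.27547584e-04],
       [-9.97189421e-01,  1.99007375e-02, -7.22303161e-02,
         4.86202224e-01],
       [ 7.15510847e-02, -3.29567019e-02, -9.96892320e-01,
         1.30432553e+00],
       [ 0.00000000e+00,  0.00000000e+00,  0.00000000e+00,
         1.00000000e+00]])} 0.99603515625
0.1 [[ 9.57696997e-01 -2.87778358e-01 -2.79942554e-04]
 [-2.87778462e-01 -9.57695976e-01 -1.40529323e-03]
 [ 1.36313120e-04  1.42640654e-03 -9.99998973e-01]] 1.0004259802193258
```

View pics/scene0.png

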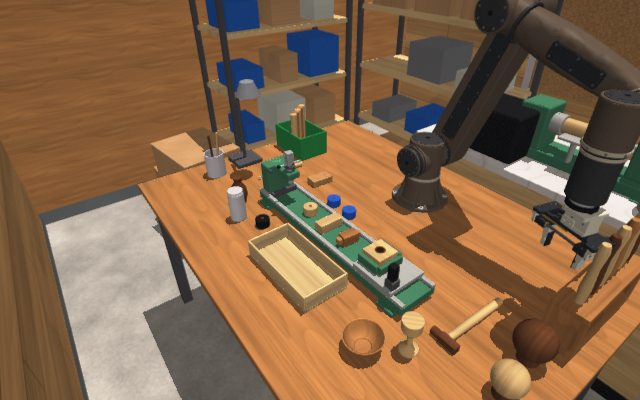

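View pics/top0.png

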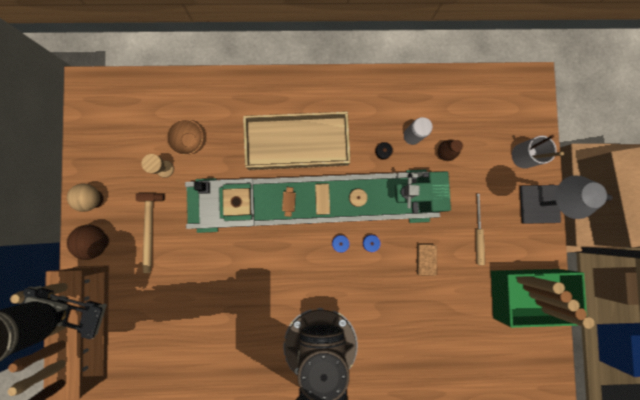

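The top view shows the bed running along world y, with its tap end at right (~400,190). The trough holds a tenoned piece (289,202), a plain block (322,199) and a tan disc (358,198). Blue discs at (340,243) and (371,243) and a black one at (384,150) lie outside the trough, so they're decoys. The grip is at (201,186).

```bash
cat > h.py <<'E'
from rig import robot
import cv2,numpy as np,math
def cam(n):
    c=robot.camera_info(n); f=200/math.tan(math.radians(c["vfov"])/2)
    V=np.array(c["view"]); return f,c["cx"],c["cy"],V[:3,:3],V[:3,3]
def grab(n,name=None):
    p,d=robot.grab_frame(n)
    if name: cv2.imwrite(f"pics/{name}.png",p[:,:,::-1])
    return p,d
def cloud(n,d):
    f,cx,cy,R,t=cam(n); v,u=np.mgrid[0:400,0:640]
    P=np.stack([(u-cx)/f*d,(v-cy)/f*d,d],-1)
    return (P-t)@R
def onplane(n,uv,z):
    f,cx,cy,R,t=cam(n); uv=np.atleast_2d(uv).astype(float)
    r=np.c_[(uv-[cx,cy])/f,np.ones(len(uv))]@R; C=-R.T@t
    return C+r*((z-C[2])/r[:,2])[:,None]
def proj(n,P):
    f,cx,cy,R,t=cam(n); c=np.atleast_2d(P)@R.T+t
    return c[:,:2]/c[:,2:]*f+[cx,cy]
def crop(p,x0,y0,x1,y1,s,name):
    cv2.imwrite(f"pics/{name}.png",cv2.resize(p[y0:y1,x0:x1,::-1],None,fx=s,fy=s,interpolation=cv2.INTER_CUBIC))
E
python3 - <<'E'
from h import *
p=cv2.imread("pics/top0.png")[:,:,::-1]; s=cv2.imread("pics/scene0.png")[:,:,::-1]
crop(p,175,100,455,260,2.85,"top_c"); crop(s,225,130,445,320,3.1,"scene_c")
d=np.load("top0.npy"); P=cloud("top",d)
for n,(u,v) in dict(ten=(289,202),block=(322,199),disc=(354,198),floor=(305,200),way=(300,178),way2=(300,222),grip=(202,186),bench=(300,300),crw=(300,116),blockw=(247,200)).items(): print(n,P[v,u].round(3))
# ways
z=P[:,:,2]
E
```

```text
ten [0.472 0.091 0.086]
block [ 0.48  -0.014  0.08 ]
disc [ 0.481 -0.116  0.078]
floor [0.48  0.04  0.045]
way [0.551 0.055 0.06 ]
way2 [0.409 0.058 0.06 ]
grip [0.52  0.345 0.155]
bench [0.151 0.064 0.   ]
crw [0.757 0.051 0.054]
blockw [0.479 0.218 0.114]
```

View pics/top_c.png

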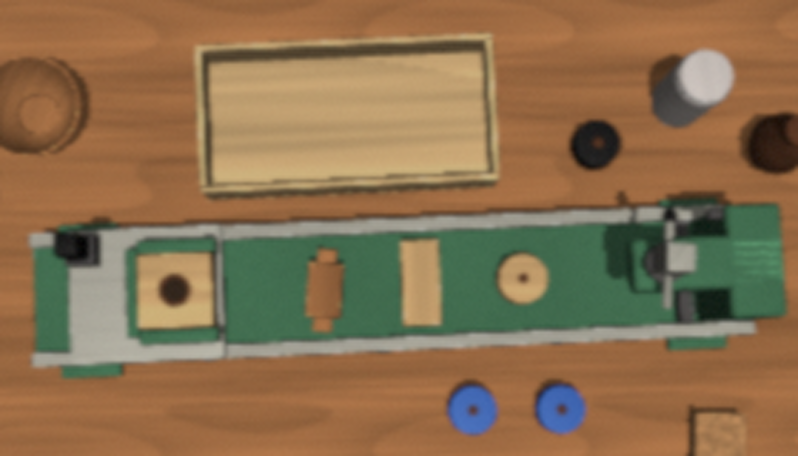

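View pics/scene_c.png

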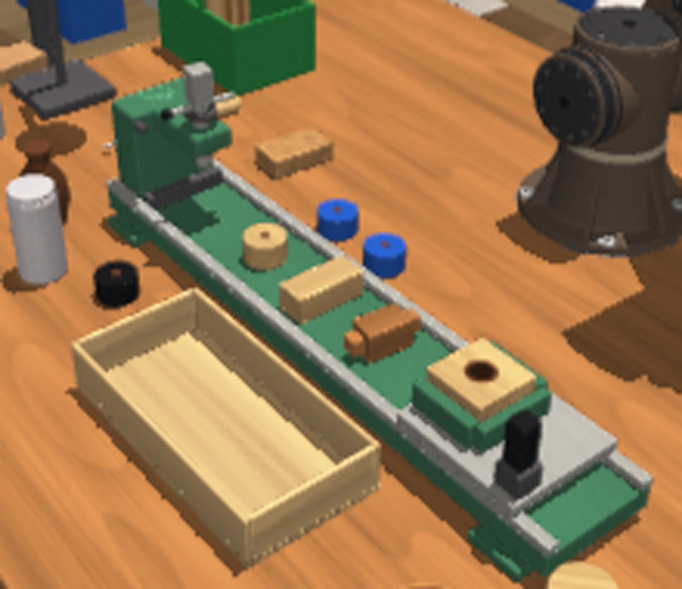

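```bash
cat >> h.py <<'E'
def rect(m,P):
    pts=P[m][:,:2]*1000
    r=cv2.minAreaRect(pts.astype(np.float32)); return r, np.median(P[m],0)
def offcuts(p,P,bed):
    """components in trough region between bed y -0.24.. and 0.17"""
    c,s=math.cos(bed[2]),math.sin(bed[2])
    X=P[...,0]-bed[0];Y=P[...,1]-bed[1]
    bx=c*X+s*Y; by=-s*X+c*Y
    m=((abs(bx)<.062)&(by>-.225)&(by<.175)&(P[...,2]>.066)&(P[...,2]<.1)).astype(np.uint8)
    n,L,st,ce=cv2.connectedComponentsWithStats(m)
    for i in range(1,n):
        if st[i,4]<40: continue
        q=L==i; r,med=rect(q,P)
        print(i,st[i,4],ce[i].round(1),"rect",np.round(r[0],1),np.round(r[1],1),round(r[2],1),"z",med[2].round(3),"rgb",p[q].mean(0).round(),"bed",bx[q].mean().round(3),by[q].mean().round(3))
E
python3 - <<'E'
from h import *
p=cv2.imread("pics/top0.png")[:,:,::-1]; P=cloud("top",np.load("top0.npy"))
h=cv2.cvtColor(p.copy(),cv2.COLOR_RGB2HSV)
m=(h[...,1]<60)&(abs(P[...,2]-.059)<.007)&(P[...,1]<.15)&(P[...,1]>-.25)
L=[]
for lo,hi in((.53,.59),(.38,.43)):
    q=m&(P[...,0]>lo)&(P[...,0]<hi)
    y=P[q][:,1];x=P[q][:,0]; ys=np.linspace(-.22,.13,12);e=[]
    for a,b in zip(ys[:-1],ys[1:]):
        k=(y>a)&(y<b); 
        if k.sum()>8: e.append(((a+b)/2,x[k].mean()))
    e=np.array(e); f=np.polyfit(e[:,0],e[:,1],1);L.append(f)
    print(f,np.abs(np.polyval(f,e[:,0])-e[:,1]).max())
f=(L[0]+L[1])/2; yaw=math.atan(-f[0]); print("axis x=",f,"yaw deg",math.degrees(yaw),"sep",L[0][1]-L[1][1])
# wooden block top
def comp(m,uv):
    n,Lb=cv2.connectedComponents(m.astype(np.uint8)); return Lb==Lb[uv[1],uv[0]]
wb=comp((abs(P[...,2]-.117)<.008)&(p[...,0]>130),(228,200)) ; print("wood",rect(wb,P))
wb=(abs(P[...,2]-.117)<.008)&(abs(P[...,0]-.48)<.06)&(abs(P[...,1]-.25)<.08); print("wood",rect(wb,P))
g=(P[...,2]>.135)&(P[...,2]<.18)&(abs(P[...,0]-.52)<.05)&(abs(P[...,1]-.345)<.05); print("grip",rect(g,P),P[g][:,2].max())
t=(P[...,2]>.245)&(P[...,2]<.275)&(abs(P[...,1]+.3)<.1)&(abs(P[...,0]-.48)<.1); print("tap",rect(t,P),t.sum())
t=(P[...,2]>.2)&(P[...,2]<.22)&(abs(P[...,1]+.3)<.1)&(abs(P[...,0]-.48)<.1); print("bar",rect(t,P),t.sum())
c=(P[...,2]>.05)&(P[...,2]<.075)&(P[...,0]>.575)&(P[...,0]<.85)&(abs(P[...,1]-.07)<.2); print("crate",rect(c,P))
# solid bed
x0,y0=rect(wb,P)[0][0]; 
c_,s_=math.cos(yaw),math.sin(yaw)
# bed origin from carriage travel 0: hole at by .225
hy=y0/1000
by=.225
oy=hy-by*c_; ox=np.polyval(f,oy); bed=(ox,oy,yaw); print("bed",bed, "tap exp",ox+.29*s_,oy-.29*c_, "hole exp",ox-.225*s_,"grip exp",ox-.33*s_+.05*c_,oy+.33*c_+.05*s_)
offcuts(p,P,bed)
E
```

```text
[-0.02404649  0.54857726] 0.0007044965364644273
[-0.0240667   0.41422788] 0.00043440490333096493
axis x= [-0.02405659  0.48140257] yaw deg 1.3780753978222433 sep 0.13434938328850088
wood (((475.01593017578125, 251.65582275390625), (80.88099670410156, 77.62865447998047), 89.68434143066406), array([0.47397011, 0.25095709, 0.11646829]))
wood (((480.3710021972656, 249.89749145507812), (93.85977172851562, 80.82867431640625), 3.53177547454834), array([0.47578334, 0.25077618, 0.11646732]))
grip (((522.2753295898438, 356.00994873046875), (26.62047004699707, 26.104442596435547), 5.441345691680908), array([0.52049991, 0.35291895, 0.15542194])) 0.1607694880290944
tap (((487.2066345214844, -261.25653076171875), (29.488725662231445, 28.280921936035156), 88.25132751464844), array([ 0.48681348, -0.26085984,  0.25796472])) 125
bar (((491.1781005859375, -256.2618408203125), (97.63995361328125, 31.831209182739258), 3.099156379699707), array([ 0.48971855, -0.25915737,  0.21003683])) 120
crate (((678.3152465820312, 62.743438720703125), (171.45150756835938, 340.3641052246094), 1.516708493232727), array([0.68910158, 0.06427229, 0.06336724]))
bed (np.float64(0.4808020537815456), 0.02496256916774603, 0.02405195303272884) tap exp 0.4877764476719719 -0.264953552891482 hole exp 0.475390886107939 grip exp 0.5228512128129964 0.356069603561079
1 394 [322.7 198.5] rect [481.8 -15.6] [41.7 93.3] 88.8 z 0.081 rgb [183. 150. 104.] bed -0.0 -0.041
2 295 [288.9 201.5] rect [474.5  91.5] [38.1 92. ] 84.1 z 0.082 rgb [141.  99.  63.] bed -0.005 0.066
3 242 [358.3 197.3] rect [ 482.7 -131. ] [54.3 54.7] 45.3 z 0.079 rgb [178. 146. 101.] bed -0.002 -0.155
```

```bash
python3 - <<'E'
from h import *
s=cv2.imread("pics/scene0.png")[:,:,::-1]
crop(s,500,130,640,300,3.4,"grp")
for nm,pos,jaw in (("blk",(.4818,-.0156,.05),(0,1,0)),("disc",(.4827,-.131,.05),(1,0,0)),("disc-",(.4827,-.131,.05),(-1,0,0)),("grip0",(.5223,.356,.115),(1,0,0)),("grip1",(.534,-.159,.115),(1,0,0)),("grip1-",(.534,-.159,.115),(-1,0,0)),("tap",(.4872,-.2613,.222),(1,0,0)),("tap",(.4872,-.2613,.222),(-1,0,0)),("tap",(.4872,-.2613,.222),(0,1,0)),("tap",(.4872,-.2613,.222),(0,-1,0))):
    y=np.array(jaw,float); z=np.array([0,0,-1.]); x=np.cross(y,z)
    q=robot.ik(np.array(pos),np.c_[x,y,z]); print(nm,jaw,None if q is None else np.round(q,1))
E
```

```text
blk (0, 1, 0) [  21.6   13.8  -36.1   -0.   -40.  -111.6]
disc (1, 0, 0) [  7.4  15.3 -33.9   0.  -40.8 172.6]
disc- (-1, 0, 0) [  7.4  15.3 -33.9   0.  -40.8  -7.4]
grip0 (1, 0, 0) [ 51.9  21.6 -13.2   0.  -55.1 128.1]
grip1 (1, 0, 0) None
grip1- (-1, 0, 0) [  3.6  15.3 -22.9   0.  -51.9  -3.6]
tap (1, 0, 0) [  -7.9    9.3  -15.3    0.   -65.5 -172.1]
tap (-1, 0, 0) [ -7.9   9.3 -15.3   0.  -65.5   7.9]
tap (0, 1, 0) [ -7.9   9.3 -15.3   0.  -65.5 -82.1]
tap (0, -1, 0) [ -7.9   9.3 -15.3   0.  -65.5  97.9]
```

View pics/grp.png

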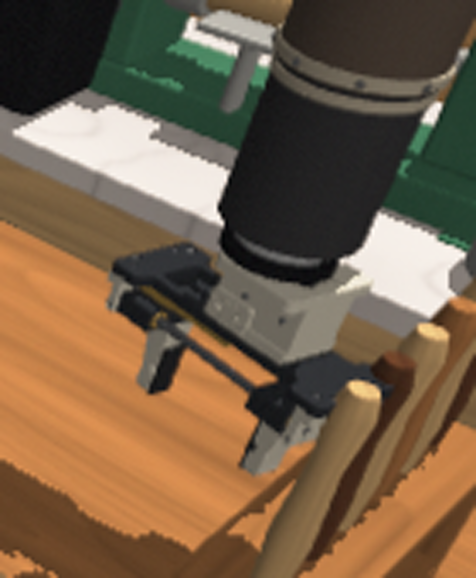

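The grippers's wide dimension runs along the jaws. Disc candidates: the tan one at (358,198) is in the trough, wooden and 55 mm across, so it fits. The blue ones (340,243) and (371,243) and the black one (384,150) lie outside. The enlarged crop confirms this. I'll pick the disc first, with the jaws along x to stay clear of the tap arm.

```bash
cat >> h.py <<'E'
def ori(deg):  # jaw direction angle in world
    a=math.radians(deg); y=np.array([math.cos(a),math.sin(a),0]); z=np.array([0,0,-1.]); return np.c_[np.cross(y,z),y,z]
BED=(.4810,.0265,.02405)   # x,y,yaw
CR=(.678,.0627,.0255)
def crp(x,y):
    c,s=math.cos(CR[2]),math.sin(CR[2]); return CR[0]+c*x-s*y, CR[1]+s*x+c*y
def pick(x,y,jaw,opn,zt=.050,speed=.12):
    R=ori(jaw)
    robot.goto(np.array([x,y,.20]),R); robot.move_gripper(opn)
    robot.servo_line(np.array([x,y,zt]),speed=speed)
    print("Fdown",np.round(robot.read_force(),1))
    robot.move_gripper(0.0); w=robot.read_grip_width()
    robot.servo_line(np.array([x,y,.20]),speed=.12)
    print("w",round(w*88,1),"lifted",round(robot.read_grip_width()*88,1),"t",robot.read_t())
def place(x,y,jaw,zt=.015,opn=.75):
    R=ori(jaw)
    robot.servo_line(np.array([x,y,.20]),R,speed=.15)
    print("before down",round(robot.read_grip_width()*88,1))
    robot.servo_line(np.array([x,y,zt]),speed=.1)
    print("F",np.round(robot.read_force(),1),round(robot.read_grip_width()*88,1))
    robot.move_gripper(opn)
    robot.servo_line(np.array([x,y,.20]),speed=.2)
    print("t",robot.read_t())
E
python3 - <<'E'
from h import *
p0=robot.read_position(); robot.servo_line(np.array([p0[0],p0[1],.33]))
robot.goto(np.array([.4827,-.131,.33]),ori(181.4)); print(robot.read_t())
p,d=grab("top"); offcuts(p,cloud("top",d),BED)
pick(.4827,-.131,181.4,.76)
grab("scene","a1")
E
```

```text
3.8583
Fdown [ 0.7 -0.4  1.3]
w 55.8 lifted 55.4 t 8.2667
```

View pics/a1.png

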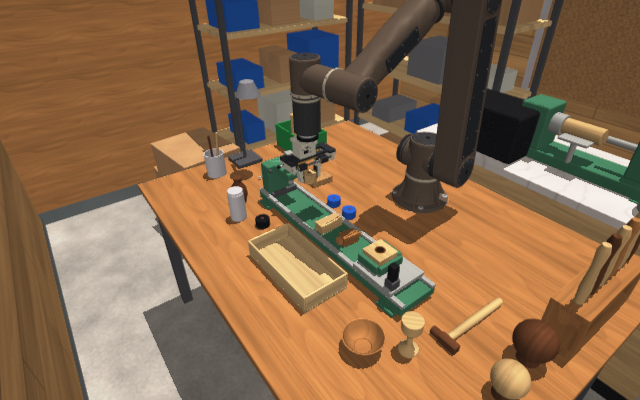

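The disc is held (about 55.5 mm) and lifted at (320,180). Next I place it in the crate.

```bash
python3 - <<'E'
from h import *
x,y=crp(0,-.105); place(x,y,181.4)
robot.goto(np.array([.45,.33,.32]),ori(181.4))
p,d=grab("top","a2"); offcuts(p,cloud("top",d),BED)
robot.read_t()
E
```

```text
before down 55.3
F [0.  0.1 0.2] 55.8
t 13.4583
1 394 [322.7 198.5] rect [481.5 -15.7] [41.7 92.9] 89.0 z 0.081 rgb [195. 160. 111.] bed -0.001 -0.043
2 292 [288.9 201.6] rect [474.3  91.6] [38.1 91.6] 84.3 z 0.082 rgb [151. 106.  67.] bed -0.006 0.065
```

View pics/a2.png

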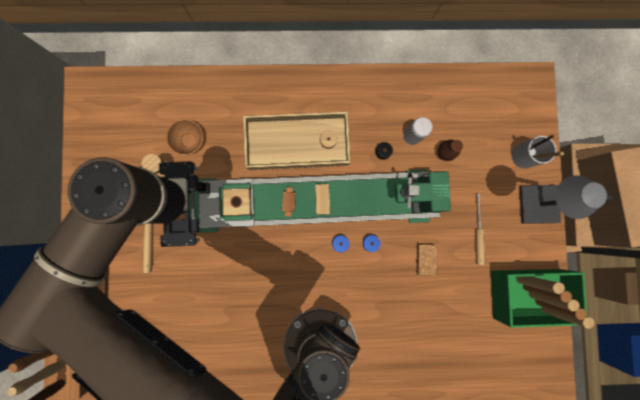

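The disc is in the crate at (329,139), and the block and tenoned piece haven't moved. Next is the block.

```bash
python3 - <<'E'
from h import *
pick(.4815,-.0157,-91,.8)
x,y=crp(0,0); place(x,y,-90+1.4)
robot.goto(np.array([.45,.36,.32]),ori(-91))
p,d=grab("top","a3"); offcuts(p,cloud("top",d),BED); crop(p,175,100,455,260,2.85,"a3c")
E
```

```text
Fdown [-0.4 -0.4  0.5]
w 42.2 lifted 42.1 t 20.7583
before down 42.3
F [ 0.2 -0.3 -2.1] 42.0
t 26.0417
1 295 [288.9 201.6] rect [474.4  91.3] [37.9 92.1] 85.8 z 0.082 rgb [148. 104.  66.] bed -0.006 0.065
```

View pics/a3c.png

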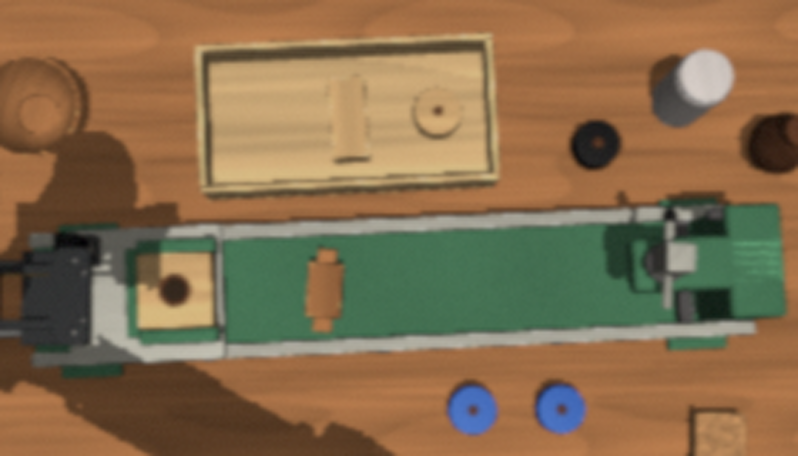

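The block (350,117 in the crop) and the disc (438,112) are in the crate. The tenoned piece (325,290) is still to do.

```bash
python3 - <<'E'
from h import *
pick(.4744,.0915,-95,.8)
x,y=crp(0,.105); place(x,y,-90+1.4,zt=.016)
robot.goto(np.array([.45,.36,.32]),ori(181.4))
p,d=grab("top","a4"); offcuts(p,cloud("top",d),BED); crop(p,175,100,455,260,2.85,"a4c")
s,_=grab("scene"); crop(s,225,130,445,320,3.1,"a4s")
E
```

```text
Fdown [1.1 0.3 0.3]
w 38.2 lifted 37.8 t 32.4667
before down 38.1
F [ 0.6 -0.3 -0.7] 37.9
t 37.8083
```

View pics/a4c.png

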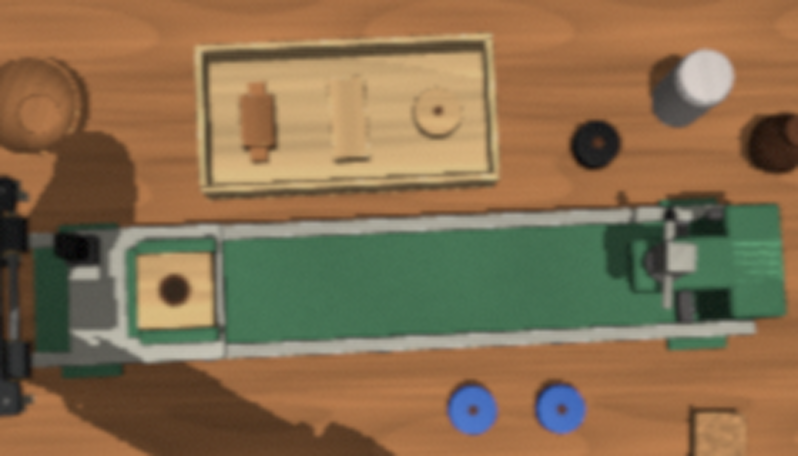

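View pics/a4s.png

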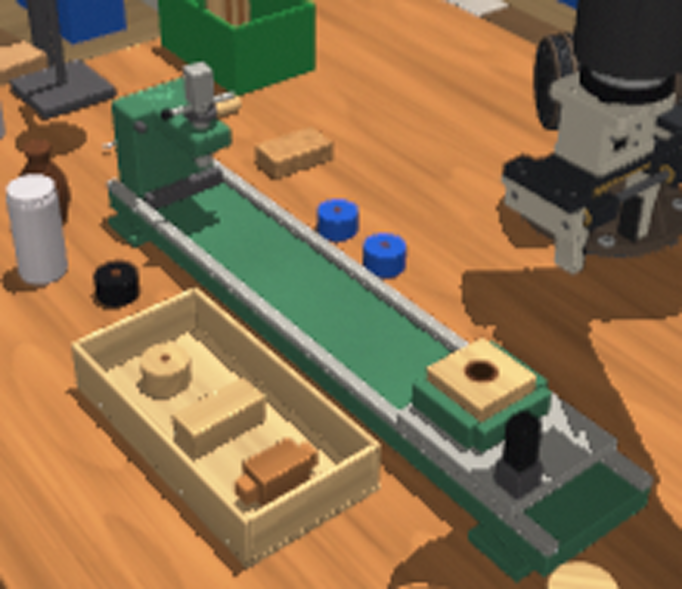

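All three offcuts are in the crate and the trough is clear. Now the carriage.

```bash
python3 - <<'E'
from h import *
R=ori(181.38); g=np.array([.5223,.356,.115]); dv=np.array([math.sin(BED[2]),-math.cos(BED[2]),0])
robot.goto(g+[0,0,.12],R); robot.move_gripper(.8)
robot.servo_line(g,speed=.1); print("F",np.round(robot.read_force(),1))
robot.move_gripper(0.); print("w",robot.read_grip_width()*88,np.round(robot.read_force(),1))
robot.servo_line(g+dv*.25,speed=.12); print("F",np.round(robot.read_force(),1),robot.read_grip_width()*88)
robot.servo_line(g+dv*.495,speed=.12); print("F",np.round(robot.read_force(),1),robot.read_grip_width()*88)
for s in np.arange(.500,.5221,.003):
    robot.servo_line(g+dv*s,speed=.03); F=robot.read_force(); print(round(s,4),np.round(F,1),np.round(robot.read_position(),4))
    if F[1]>18: break
print(robot.read_t(),robot.read_grip_width()*88)
grab("top","b1"); grab("scene","b1s")
E
```

```text
F [ 0.4  1.  -0.3]
w 25.69528204535831 [-7.7  0.1  4.7]
F [-8.4  3.2  4.6] 26.001197359884983
F [-6.3  2.6  5.4] 25.816527908416088
0.5 [-7.6  0.9  4.7] [ 0.5324 -0.1439  0.1149]
0.503 [-6.   2.2  4.6] [ 0.5325 -0.1468  0.1149]
0.506 [-7.3  3.3  4.5] [ 0.5326 -0.1498  0.1149]
0.509 [-7.5  1.9  5. ] [ 0.5327 -0.1528  0.1149]
0.512 [-7.5  2.2  5.1] [ 0.5327 -0.1558  0.1149]
0.515 [-8.3 13.3  7.6] [ 0.5327 -0.157   0.1149]
0.518 [-10.1  25.3  10.7] [ 0.5328 -0.158   0.1147]
48.95 26.009258298230108
```

View pics/b1s.png

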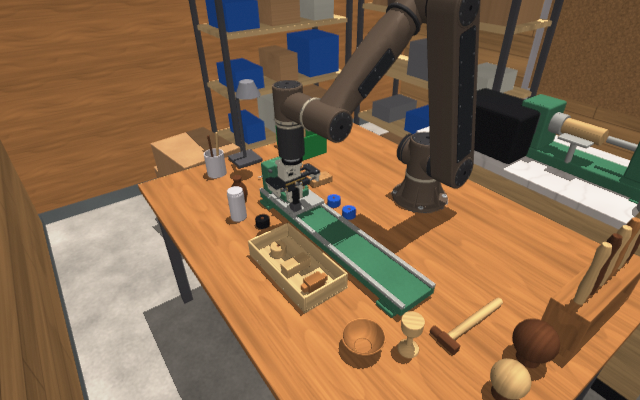

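The force rose sharply at 0.515, so the carriage is on its stop. I'll release and measure the tap head.

```bash
cat >> h.py <<'E'
def tapview(P):
    t=(P[...,2]>.23)&(P[...,2]<.275)&(abs(P[...,1]+.262)<.035)&(abs(P[...,0]-.487)<.035)
    print("head",rect(t,P),t.sum())
    t=(P[...,2]>.19)&(P[...,2]<.22)&(abs(P[...,1]+.262)<.07)&(abs(P[...,0]-.487)<.07); print("bar",rect(t,P),t.sum())
def carview(p,P):
    g=(P[...,2]>.135)&(P[...,2]<.18)&(abs(P[...,0]-.533)<.03)&(abs(P[...,1]+.15)<.05); print("grip",rect(g,P),g.sum())
E
python3 - <<'E'
from h import *
robot.move_gripper(.8); q=robot.read_position(); robot.servo_line(np.array([q[0],q[1],.32]),speed=.15)
robot.goto(np.array([.45,.2,.35]),ori(91.4))
p,d=grab("top"); P=cloud("top",d); crop(p,300,100,460,260,3.6,"b2"); tapview(P); carview(p,P)
s,_=grab("scene"); crop(s,240,130,380,260,4,"b2s"); print(robot.read_t())
E
```

```text
head (((487.2859191894531, -261.13079833984375), (29.23208999633789, 28.088787078857422), 88.36468505859375), array([ 0.48700895, -0.25862795,  0.25734964])) 138
bar (((491.45159912109375, -256.3525085449219), (98.01966857910156, 31.274091720581055), 3.655143976211548), array([ 0.4869691 , -0.25831757,  0.20917811])) 133
grip (((534.6805419921875, -154.6613006591797), (24.1085147857666, 26.220827102661133), 88.99722290039062), array([ 0.53455516, -0.15409919,  0.15606449])) 82
53.5833
```

View pics/b2.png

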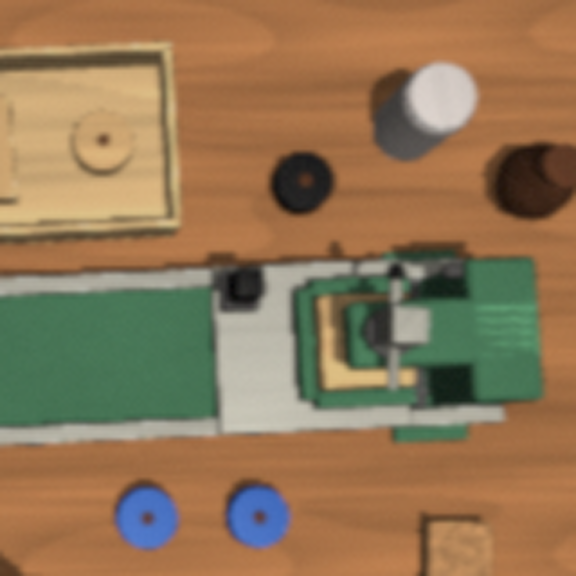

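View pics/b2s.png

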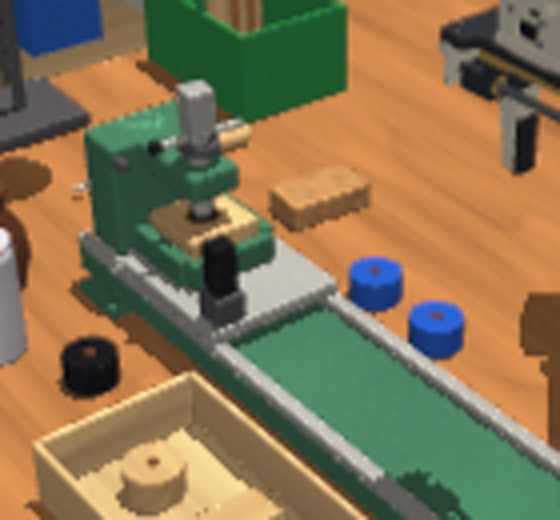

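The carriage is home: the grip sits 106 mm behind the tap axis, against 105 expected. The tap head's flats line up with the bed, with the ball end at bed +x. Next I grip the head and turn.

```bash
cat >> h.py <<'E'
TX,TY=.4874,-.2615
def tz(tap): return .222-.00159*tap
def tapq(tap,q6,dz=0.):
    q=np.array(robot.ik(np.array([TX,TY,tz(tap)+dz]),ori(-88.6)),float); q[5]=q6; assert abs(q[3])<1; return q
def turn(t0,q60,t1,step=90):
    """from tap t0 (wrist q60) to t1; returns q6"""
    n=max(1,math.ceil(abs(math.degrees(t1-t0))/step))
    for t in np.linspace(t0,t1,n+1)[1:]:
        q6=q60-math.degrees(t-t0); assert abs(q6)<172.5,q6
        robot.movej(tapq(t,q6))
        print(" tap",round(t,2),"q6",round(robot.read_qpos()[5],1),"F",np.round(robot.read_force(),1),"Mz",np.round(robot.read_ft_torque(),2),"w",round(robot.read_grip_width()*88,1),"t",round(robot.read_t(),2))
    return q6
E
python3 - <<'E'
from h import *
P=cloud("top",np.load("top0.npy")); print("column z",P[175:212,415:450,2].max())
robot.goto(np.array([TX,TY,.30]),ori(-88.6)); print(np.round(robot.read_qpos(),1)); robot.move_gripper(.65)
robot.servo_line(np.array([TX,TY,tz(0)]),speed=.1); print(np.round(robot.read_force(),1),np.round(robot.read_qpos(),1))
robot.move_gripper(0.); q6=robot.read_qpos()[5]
print(robot.read_grip_width()*88,np.round(robot.read_force(),1),np.round(robot.read_ft_torque(),2),robot.read_t(),q6)
turn(0,q6,.52,30)
s,_=grab("scene"); crop(s,240,110,380,240,4,"c1")
E
```

```text
column z 1.335377202980077
[ -7.9   6.7  -8.   -0.  -75.2  99.3]
[ 0.4 -0.8  0.3] [ -7.9   9.3 -15.2   0.  -65.5  99.3]
29.144213330323726 [-0.4  0.4  1.3] [-0.04  0.09 -0.23] 59.0083 99.31132510651256
 tap 0.52 q6 69.5 F [ 0.2 -5.   0.8] Mz [-1.66  0.08 -0.19] w 28.1 t 59.58
```

View pics/c1.png

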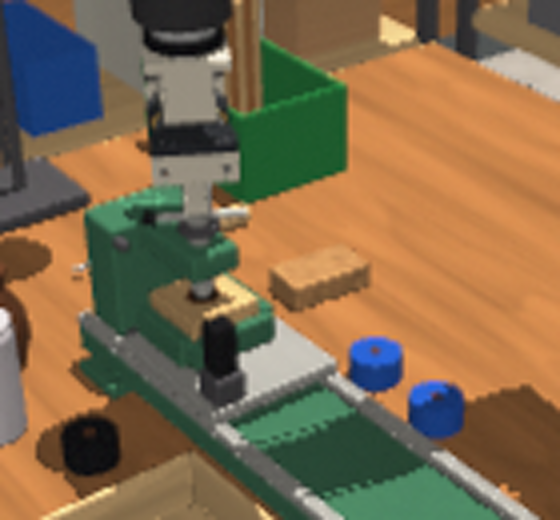

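The bar turned clockwise (its ball moved back towards -y) and the grip holds on the flats. I'll continue the sequence.

```bash
python3 - <<'E'
from h import *
q6=robot.read_qpos()[5]; q6=99.31-math.degrees(.52)
q6=turn(.52,q6,3.15,60); robot.dwell(.15)
s,_=grab("scene"); crop(s,240,110,380,240,4,"c2")
E
```

```text
tap 1.4 q6 19.3 F [ -4.8 -11.1   1.4] Mz [-3.46  1.55 -0.26] w 28.0 t 60.48
 tap 2.27 q6 -31.0 F [-12.2  -7.5   5.5] Mz [-2.5   3.69 -0.22] w 28.2 t 61.33
 tap 3.15 q6 -81.2 F [-14.9   3.   11.9] Mz [ 0.87  4.99 -0.22] w 28.3 t 62.17
```

View pics/c2.png

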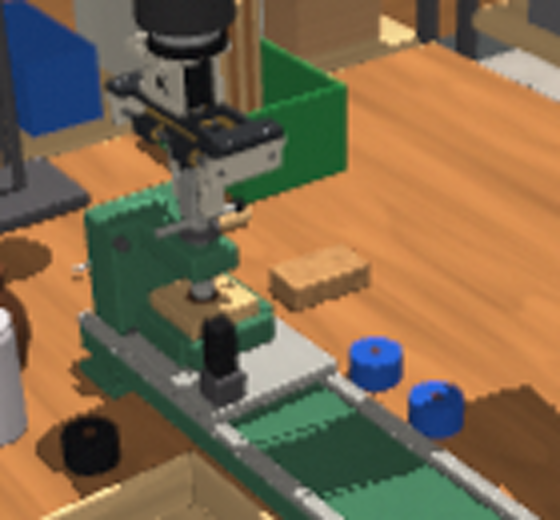

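The first half turn is done: the ball is now on the opposite side, at crop (238,210). The side force turns with the wrist, which means I gripped about 1 mm off axis. I'll compensate for that in this grip.

```bash
sed -i 's/^TX,TY=.*/TX,TY=.4864,-.2616\nO=np.array([0.,0.]); TG=0.; JG=-88.6/' h.py
python3 - <<'E'
s=open('h.py').read()
s=s.replace("""    q=np.array(robot.ik(np.array([TX,TY,tz(tap)+dz]),ori(-88.6)),float)""","""    a=-(tap-TG); o=np.array([math.cos(a)*O[0]-math.sin(a)*O[1],math.sin(a)*O[0]+math.cos(a)*O[1]])
    q=np.array(robot.ik(np.array([TX-o[0],TY-o[1],tz(tap)+dz]),ori(-88.6)),float)""")
open('h.py','w').write(s)
E
python3 - <<'E'
import h; from h import *
h.O=np.array([-.001,0]); h.TG=0
q6=99.31-math.degrees(3.15)
print("back"); q6=turn(3.15,q6,1.70,45); robot.dwell(.2)
s,_=grab("scene"); crop(s,240,110,380,240,4,"c3")
print("fwd"); q6=turn(1.70,q6,4.66,60); robot.dwell(.2); print(q6)
s,_=grab("scene"); crop(s,240,110,380,240,4,"c4")
E
```

```text
back
 tap 2.42 q6 -39.6 F [-7.5 -2.4  6.1] Mz [-1.08  2.47  0.26] w 27.9 t 63.1
 tap 1.7 q6 1.9 F [-5.  -5.3  2.4] Mz [-2.05  1.39  0.27] w 27.9 t 63.83
fwd
 tap 2.69 q6 -54.6 F [-7.9 -0.7  7. ] Mz [-0.45  2.77 -0.29] w 27.6 t 65.01
 tap 3.67 q6 -111.2 F [-8.8  5.6  9.5] Mz [ 2.13  2.82 -0.29] w 28.3 t 65.94
 tap 4.66 q6 -167.7 F [-6.   8.9  8.4] Mz [ 3.16  1.59 -0.29] w 27.7 t 66.88
-167.68833253096363
```

View pics/c3.png

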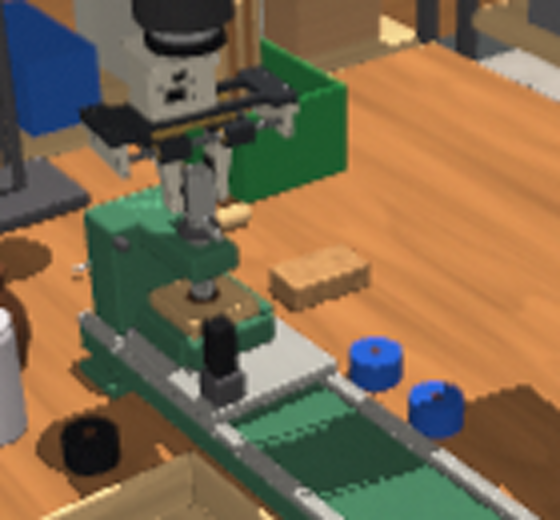

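View pics/c4.png

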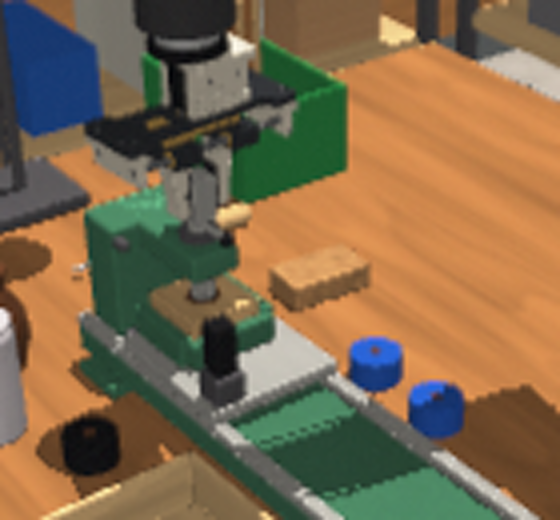

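At c3 the ball is behind the tap (tap about 1.7). At c4 it's in front at (228,232) (about 4.66). The turning torque is steady at ±0.27 N m, so nothing is slipping. Next: turn back, release and check.

```bash
python3 - <<'E'
import h; from h import *
h.O=np.array([-.001,0]); h.TG=0
q6=99.31-math.degrees(4.66)
q6=turn(4.66,q6,3.27,45); robot.dwell(.25)
robot.move_gripper(.7); robot.movej(tapq(3.27,q6,.06)); print(robot.read_position(),np.round(robot.read_force(),1))
robot.goto(np.array([.45,.1,.33]),ori(91.4))
p,d=grab("top"); P=cloud("top",d); tapview(P); carview(p,P); crop(p,300,100,460,260,3.6,"d1")
s,_=grab("scene"); crop(s,240,110,380,240,4,"d1s"); print(robot.read_t())
E
```

```text
tap 3.96 q6 -127.8 F [-8.6  7.1  9.4] Mz [2.69 2.62 0.22] w 27.9 t 67.83
 tap 3.27 q6 -88.0 F [-9.2  3.2  8.6] Mz [1.13 2.97 0.23] w 27.8 t 68.53
[ 0.48620637 -0.26163851  0.27862702] [-0.   0.2 -1.1]
head (((487.5440368652344, -260.88720703125), (27.323450088500977, 28.02764129638672), 84.319580078125), array([ 0.4872224 , -0.25834534,  0.25342951])) 126
bar (((483.273193359375, -257.25836181640625), (97.9457778930664, 31.236940383911133), 5.106795310974121), array([ 0.47557646, -0.25576697,  0.20531263])) 141
grip (((534.7470703125, -154.53160095214844), (26.33735466003418, 23.999446868896484), 1.0119048357009888), array([ 0.53446694, -0.15419424,  0.15587101])) 82
71.375
```

View pics/d1.png

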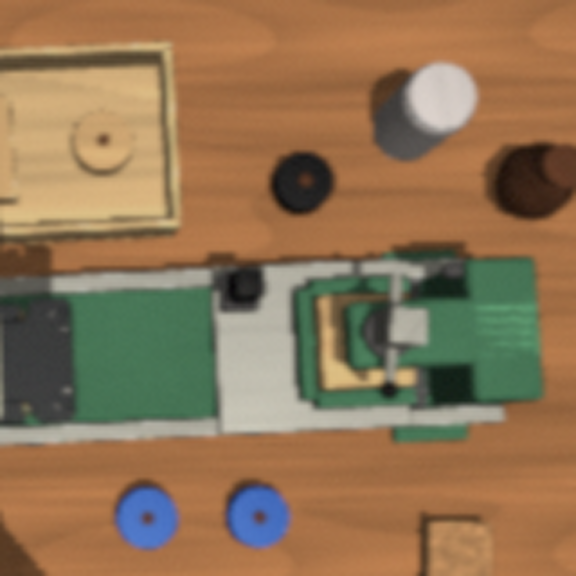

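View pics/d1s.png

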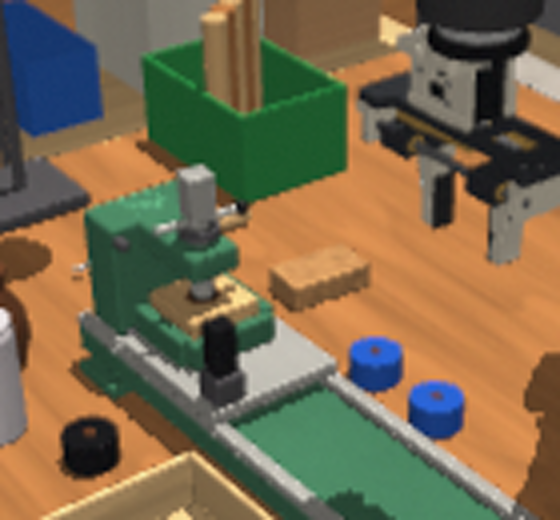

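The camera gives a head yaw of -5.7° mod 90 against -6.0° commanded for 3.27 rad, with the ball at bed -x and the carriage still home. The forces say the true axis is about 1 mm further in -x, so I'm updating it for the regrasp.

```bash
sed -i 's/^TX,TY=.*/TX,TY=.4856,-.2615/' h.py
python3 - <<'E'
import h; from h import *
q6=99.31-math.degrees(3.27)+180
robot.movej(tapq(3.27,q6,.07)); robot.move_gripper(.65)
robot.servo_line(np.array([TX,TY,tz(3.27)]),speed=.1); print(np.round(robot.read_force(),1))
robot.move_gripper(0.); print(robot.read_grip_width()*88,np.round(robot.read_force(),1),np.round(robot.read_ft_torque(),2))
print("fwd"); q6=turn(3.27,q6,6.25,60); robot.dwell(.25)
s,_=grab("scene"); crop(s,240,110,380,240,4,"e1")
print("back"); q6=turn(6.25,q6,4.87,45); robot.dwell(.25); print(q6)
robot.move_gripper(.7); robot.movej(tapq(4.87,q6,.06))
robot.goto(np.array([.45,.1,.33]),ori(91.4))
p,d=grab("top"); P=cloud("top",d); tapview(P); carview(p,P); crop(p,300,100,460,260,3.6,"e2"); print(robot.read_t())
E
```

```text
[-0.   0.3  0.6]
27.741339647240558 [-0.   0.   0.9] [ 0.12  0.08 -0.02]
fwd
 tap 4.26 q6 35.1 F [-2.3 -1.6  1.9] Mz [-0.54  0.52 -0.28] w 28.1 t 77.28
 tap 5.26 q6 -21.8 F [-4.9 -2.4  3.6] Mz [-0.78  1.46 -0.25] w 28.5 t 78.22
 tap 6.25 q6 -78.7 F [-5.4 -0.2  6.3] Mz [-0.2   1.72 -0.26] w 28.2 t 79.17
back
 tap 5.56 q6 -39.1 F [-5.3 -2.2  4.4] Mz [-0.62  1.7   0.24] w 28.0 t 80.17
 tap 4.87 q6 0.2 F [-4.7 -2.   4.4] Mz [-0.94  1.52  0.27] w 27.8 t 80.87
0.27955377128907344
head (((487.08294677734375, -261.6175842285156), (28.890188217163086, 28.18067741394043), 81.25167846679688), array([ 0.48749412, -0.25856142,  0.25011672])) 123
bar (((488.2757873535156, -257.8739318847656), (97.03617095947266, 38.47419738769531), 65.96296691894531), array([ 0.48673076, -0.24748931,  0.20314833])) 132
grip (((534.7207641601562, -154.54017639160156), (24.15349578857422, 26.123027801513672), 88.99040985107422), array([ 0.53433374, -0.15398165,  0.15536297])) 82
84.1917
```

View pics/e1.png

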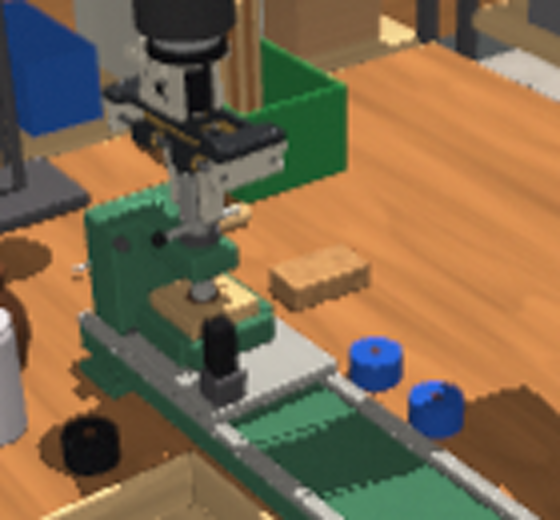

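View pics/e2.png

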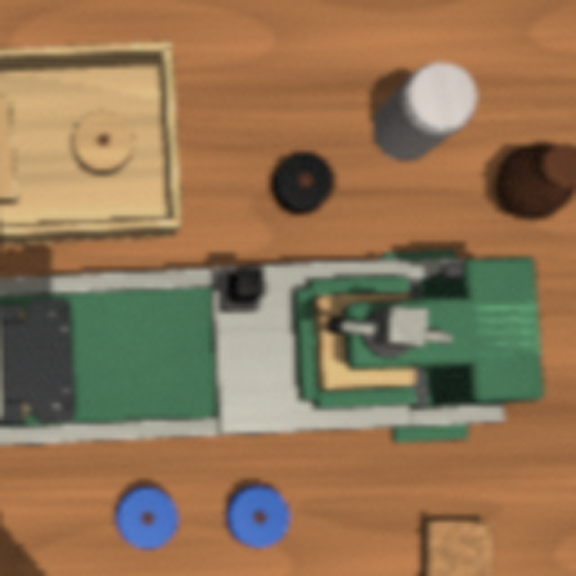

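Bar angle is about 82.7° against 82.4° expected at 4.87 rad, and the carriage hasn't moved. Last half turn.

```bash
python3 - <<'E'
import h; from h import *
q6=.28+90
robot.movej(tapq(4.87,q6,.07)); robot.move_gripper(.65)
robot.servo_line(np.array([TX,TY,tz(4.87)]),speed=.1); print(np.round(robot.read_force(),1))
robot.move_gripper(0.); print(robot.read_grip_width()*88,np.round(robot.read_force(),1),np.round(robot.read_ft_torque(),2))
print("fwd"); q6=turn(4.87,q6,7.7,60)
q6=turn(7.7,q6,7.9,90); robot.dwell(.25)
robot.move_gripper(.7); robot.movej(tapq(7.9,q6,.07))
robot.goto(np.array([.45,.15,.35]),ori(91.4))
p,d=grab("top","f0"); P=cloud("top",d); tapview(P); carview(p,P); crop(p,300,100,460,260,3.6,"f1")
s,_=grab("scene"); crop(s,225,110,385,240,4,"f1s"); print(robot.read_t())
E
```

```text
[-0.6 -1.   0.9]
27.994402193610462 [0.2 0.1 1.7] [0.15 0.11 0.05]
fwd
 tap 5.81 q6 36.3 F [-1.3 -1.3  2.4] Mz [-0.59  0.49 -0.27] w 27.8 t 90.03
 tap 6.76 q6 -17.7 F [-4.4 -2.1  3.5] Mz [-0.79  1.4  -0.22] w 28.0 t 90.93
 tap 7.7 q6 -71.8 F [-6.  -0.6  5. ] Mz [-0.31  1.7  -0.32] w 27.8 t 91.83
 tap 7.9 q6 -83.3 F [-5.7  0.4  6. ] Mz [-0.16  1.81 -0.33] w 27.8 t 92.14
head (((486.967529296875, -260.3254699707031), (26.403684616088867, 26.10662269592285), 87.37884521484375), array([ 0.48724477, -0.25879369,  0.2454007 ])) 110
bar (((482.3328857421875, -264.638427734375), (99.11359405517578, 31.307796478271484), 82.29534149169922), array([ 0.48593611, -0.24896599,  0.1990695 ])) 102
grip (((534.7011108398438, -154.53045654296875), (24.077987670898438, 25.271150588989258), 89.83179473876953), array([ 0.53449659, -0.15412697,  0.15526501])) 81
95.2
```

View pics/f1.png

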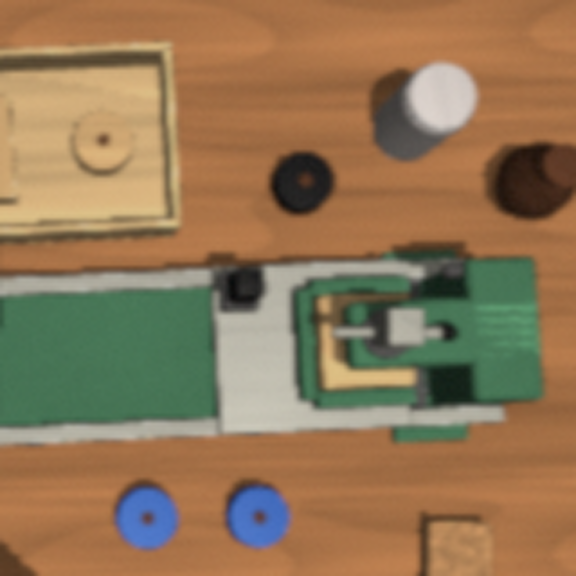

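View pics/f0.png

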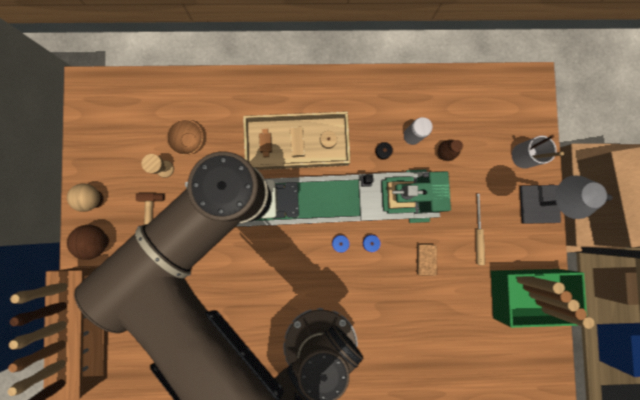

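View pics/f1s.png

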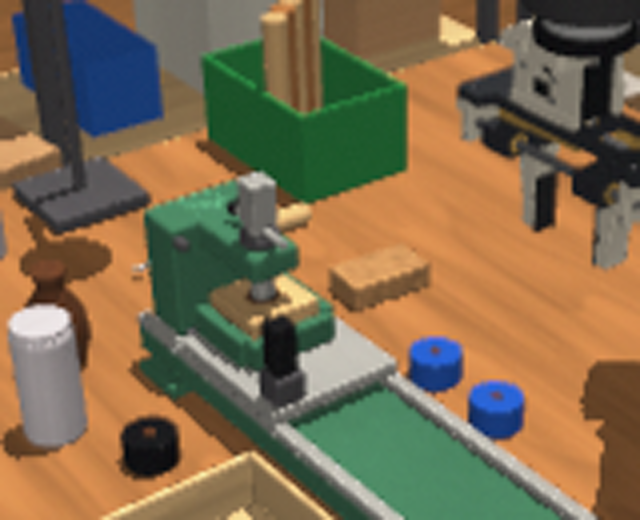

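The ball now points along bed -y (crop 447,331), as expected at about 7.9 rad. The head sank about 12 mm, the carriage is unmoved and the crate still holds all three pieces (265,143; 298,141; 328,140). Handing in.

```bash
python3 -c "
from h import *
print(robot.job_done(),robot.read_t())"
```

```text
the job is handed in; nothing more can be done
the job is handed in; nothing more can be done
```

The job is handed in, after about 95 s of the 210 s allowed. The hand-in gives no verdict, so the results below come from my own checks.

**What I did**
- **Offcuts:** I moved the disc, the plain block and the tenoned piece from the trough into the crate.
- **Carriage:** I slid it by its grip to the stop, where the force rose sharply at about 0.515 m.
- **Tap:** I turned it 0 → 3.15 → 1.70 → 4.66 → 3.27 → 6.25 → 4.87 → 7.90 rad, letting go and regripping the head at 3.27 and 4.87 rad.

**Last checks**
- **Offcuts:** the last top picture shows all three in the crate.
- **Carriage:** its grip measured 106 mm behind the tap axis against 105 mm expected, and it did not move after that.
- **Tap:** the bar points along the bed's -y, as it should at about 7.9 rad. The head sank about 12 mm against 12.6 mm expected.
- **Torque:** it stayed at about 0.2–0.3 N m throughout, with no sign of slipping.
- **Bystanders:** all those in view looked to be where they started. I judged this by eye; the goblet and mallet were partly behind the arm in the last picture.

**Disagreements**
- **Tap axis:** the camera put it about 1.5 mm further in +x than the forces did. That caused a side force of up to about 15 N in the first grip, which I corrected for in the later grips.
- **Carriage travel:** measured by camera alone it was about 511 mm, short of 515. I put that down to viewing angle and relied on the contact force and the grip-to-tap distance instead.

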